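# Load the burn-in chamber and shut its sash

## Task

Put the crate of chargers into the test chamber: raise the chamber's clear sash all the way by its handle, slide the crate in along its runway by the yellow grip until it is fully home, then gently lower the sash until it is fully shut. Keep the three chargers standing in their cells and leave the other things on the bench alone.

Things in the scene. Friction and masses are not known exactly. Their poses are not given: they have to be found in the camera images.
- chamber: Fixed chamber 330 x 280 x 328 mm. Origin on the bench (z = 0) under the middle of the sash; x points into it, z up. 8 mm deck, x -165 to 165 mm. Guides (tops 30 mm above the bench, inner faces y = +-104 mm) run from x = -150 mm inwards. Walls and clear roof (top at 142 mm) span x 12 to 166 mm. Two grey posts, 24 x 26 mm, inner faces y = +-104 mm, 328 mm tall, guide the sash at x = 0.
- sash_panel (a joint): Height by which the sash is raised, in m: 0 fully shut, 0.15 fully up (end stops at both). It starts shut or a little open. It is stiff: it stays wherever it is left; lifting takes about 12 N, lowering about 4 N.
- sash_handle (a point): Centre of the sash's black bar handle: 14 x 14 mm, 136 mm long along chamber y, at chamber x = -45 mm, 148 mm above the bench when shut, rising with the sash. Free all round between two arms 60 mm either side of the centre; 32 mm clear of the orange rail behind it. The sash, 202 mm wide, tops out 12 mm above this point; shut, its lower edge is 10 mm above the bench.
- home (a point): Where crate_mid lies when the crate is fully home against the rubber end stop inside: chamber x = 65 mm, y = 0. The shut sash has a notch (74 mm wide, to 40 mm above the bench) for the crate's tongue.
- crate_mid (a point): Middle of the loose grey crate, level with its rim, 45 mm above its underside, 53 mm above the bench. 90 x 200 x 45 mm (x, y, z), walls 4 mm, three cells along y, about 0.95 kg loaded. Stands outside on the deck between the guides, 4 mm play each side, x axis into the chamber. A flat tongue runs from it along -x to the yellow grip.
- crate_grip (a point): Point in the crate's yellow upright grip (34 mm along x, 16 mm along y, 62 mm tall), 25 mm below its top, about 56 mm above the bench, 190 mm from the crate's centre along its -x. With the crate home it is 125 mm outside the sash.
- charger1_mid (a point): Centre of the body of a charger standing upright in the crate's left (+y) cell: blue box with orange front, 62 x 48 x 66 mm, wire handle on top to 84 mm, 0.2 kg; its top is about 96 mm above the bench. z axis up.
- charger2_mid (a point): The same in the middle cell.
- charger3_mid (a point): The same in the right (-y) cell.
- spare_charger: Bystander: a like charger on the bench to the left of the runway; origin at its underside. Leave alone.
- meter: Bystander: yellow multimeter, 150 x 75 x 36 mm, on the bench to the right of the runway; origin at its underside. Leave alone.
- spool: Bystander: black empty cable spool, 100 mm across, 84 mm tall. Leave alone.
- tape: Bystander: roll of brown tape, 100 mm across, 45 mm tall. Leave alone.
- driver: Bystander: orange screwdriver, 190 mm. Leave alone.
- parts_bin: Bystander: blue parts bin, 140 x 100 x 70 mm. Leave alone.
- crate: The same grey crate: origin at the centre of its underside, 45 mm below crate_mid, same axes.
There are look-alikes about, which are no part of the job. What is shaped like the part that bears charger2_mid but pink is not meant.

How it is judged:
By the outcome, as a careful person would: the job done as asked, in the order asked, and still so for the second after the job is handed in, with the robot touching nothing.
It also fails if it takes over 69 s, if anything falls off the work surface, if the arm or the gripper's body presses on something with over 40 N, if the wrist force passes 120 N, or if a joint passes its speed limit or range.

## Robot

A 7-joint arm with a two-finger parallel gripper is mounted at the origin on the work surface. World frame = base frame: x ahead of the robot, y to its left, z up, the work surface at z = 0. Lengths are in m, angles in rad, forces in N, time in s.
With the tool pointing down it reaches from about 0.4 to 0.9 m from the base axis. Payload 5.5 kg.
Tool frame: the origin (TCP) lies midway between the tips of the shut fingers; the grasp point (between the pads) lies 19 mm behind it; z points along the fingers, y is the direction in which the jaws open and shut (so a half turn about z gives the same grasp; the last joint's range is limited). The gripper opens to 85 mm and grips with 20 to 120 N. Pads are 22 mm wide; open, the fingers measure 114 mm over their backs; the gripper's body (76 mm by 85 mm) begins 54 mm behind the grasp point. The pads swing forward as they close: fully open they stand 13 mm farther back than shut.
Start: joints at [1.435, 0.501, -0.427, 1.55, 0.221, 1.138, -0.21], TCP at [0.252, -0.599, 0.231] pointing down, gripper open.
Joint ranges: [-2.88, 2.88], [-0.31, 2.03], [-1.54, 1.56], [0.2, 2.42], [-1.41, 4.55], [0.19, 2.02], [-2.57, 2.57]. Speed limits (rad/s): [2.57, 2.57, 3.14, 3.14, 3.14, 3.14, 3.14].

## Interface

Orientations are given as a 3x3 rotation matrix whose columns are the frame's x, y, z axes.
In Python, from workcell import r gives the robot as it stands. The module is installed in compiled form; this text tells all that it offers. Calls block until the motion is done:
- r.move_pose(position, orientation): joint-space move of the TCP to a pose.
- r.servo_line(position, rotation=None, v=0.15, threshold=None): straight line of the TCP; rotation=None keeps the orientation; v is the mean speed in m/s. With threshold (N) it stops when the force on the tool has changed by that much, and returns True; else False.
- r.movej(angles): joint-space move.
- r.gripper_open() and r.close_gripper(grasp_force=None): open the fingers fully, or close them until they stop; grasp_force is the grip in N (None keeps the last).
- r.hold(seconds).
- r.solve_ik(position, orientation): joint angles nearest the present ones, or None.
- r.snapshot(name): name is "scene" or "side" or "wrist"; returns a dict with "image" (480x640x3 uint8, blue, green, red), "depth" (480x640 float32, m along the optical axis (not along the pixel's ray), 0 where there is no reading), "fx", "fy", "cx", "cy" (pixels), "rvec" (rotation vector, rad) and "tvec" (3), from world to camera coordinates, as OpenCV has them. Camera axes: x right, y down, z forward; pixel columns grow to the right and rows downward; lengths in m; the calibration is good to about 2 mm. A picture is of the moment at which its call begins.
A pose or a line that the arm cannot do raises r.MotionError and nothing moves.
- r.sign_off(): hands the job in, once; it reports no verdict.
Readings, each from a call of its own:
- r.read_time(): time.
- r.read_joints(): joint angles.
- r.read_joint_vel(): joint speeds.
- r.read_effort(): joint torques, N m.
- r.read_tcp_pos(): TCP position.
- r.read_orientation(): TCP orientation.
- r.read_ft_force(): force on the tool from outside, world axes, zero at the start.
- r.read_torque(): the same for the moment, N m.
- r.read_opening(): opening from 0.0 (shut) to 1.0 (fully open).
Only numpy, scipy, OpenCV 4.12 (cv2) and the standard library are available. Lean on these libraries where they do the work, as an engineer would, in place of code of your own. Each camera call takes 0.05 s, during which the arm holds its last target. There are 200 camera calls.

## Working session

There is one attempt and no reset: what is moved stays moved. The work goes in short steps, each a Python script; the robot and the scene stay as the last script left them, time stands still between calls to the robot, and variables do not carry over. Pictures are saved under pics/ and viewed, about 8 in all and at most 12, crops included, and the job is handed in when it is done.

```bash
mkdir -p pics && cat > h.py <<'E'
import numpy as np, cv2
from workcell import r
def snap(cam,name):
    s=r.snapshot(cam); cv2.imwrite(f'pics/{name}.png',s['image'])
    np.savez(f'pics/{name}.npz',**s); return s
def load(name): return np.load(f'pics/{name}.npz')
def pts(s):
    R=cv2.Rodrigues(s['rvec'])[0]; t=np.array(s['tvec']).ravel(); d=s['depth']
    v,u=np.mgrid[:480,:640]
    c=np.stack([(u-s['cx'])/s['fx']*d,(v-s['cy'])/s['fy']*d,d],-1)
    return (c-t)@R   # world HxWx3
E
python3 - <<'E'
from h import *
a=snap('scene','a');b=snap('side','b')
for s in(a,b):
    R=cv2.Rodrigues(s['rvec'])[0];print(-R.T@np.array(s['tvec']).ravel(),R[2],s['fx'])
print(r.read_time())
E
```

```text
[ 0.24507185 -0.89232276  1.24176691] [ 0.21334691  0.60306553 -0.76863194] 520.9576733964263
[ 0.43531958 -1.1640592   1.2990243 ] [ 0.0821581   0.68845162 -0.72061391] 565.0358881403079
0.1
```

View pics/a.png

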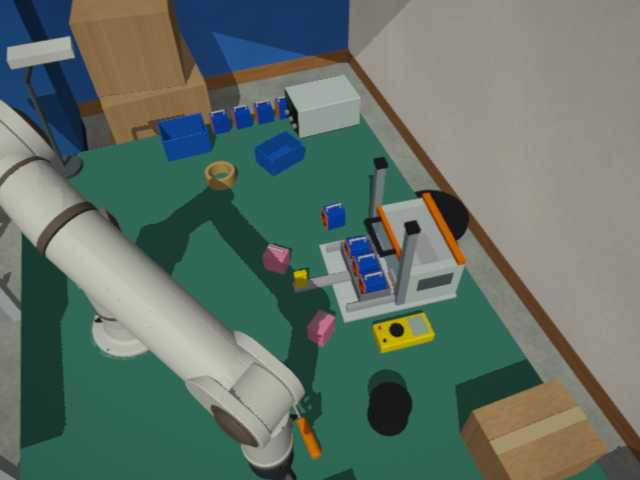

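View pics/b.png

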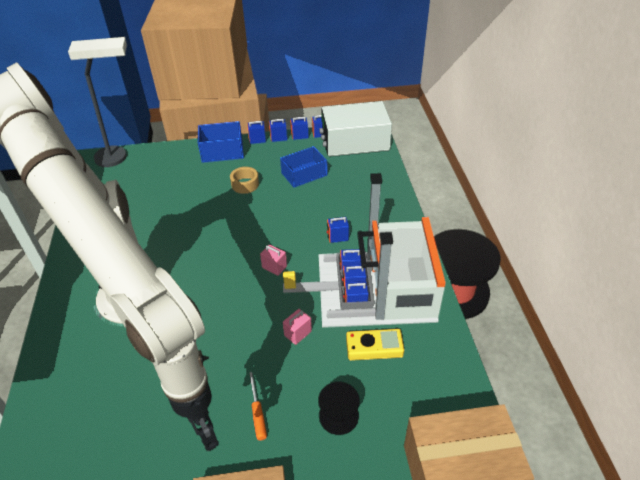

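The pictures show the chamber at right (post tops near (380,163) and (412,228) in scene), crate outside it with its yellow grip at (300,277), and pink decoys on both sides of the grip. Next: enlarge.

```bash
python3 - <<'E'
from h import *
A=cv2.imread('pics/a.png')[150:330,260:480];B=cv2.imread('pics/b.png')[165:345,250:470]
o=[cv2.resize(i,None,fx=3.6,fy=3.3,interpolation=cv2.INTER_CUBIC) for i in(A,)]
cv2.imwrite('pics/c.png',o[0])
for n,l in(('a',[(380,163),(412,228),(300,274),(357,242),(364,260),(371,278),(384,235),(278,252),(322,322),(333,212)]),('b',[(376,178),(385,238),(289,275),(350,257),(353,272),(356,287),(370,250),(339,226)])):
    s=load(n);P=pts(s)
    for u,v in l: print(n,u,v,np.nanmedian(P[v-1:v+2,u-1:u+2].reshape(-1,3),0).round(4))
    hsv=cv2.cvtColor(s['image'],cv2.COLOR_BGR2HSV)
    m=(abs(hsv[...,0].astype(int)-28)<6)&(hsv[...,1]>150)&(hsv[...,2]>80)
    m&=(P[...,2]>.07)&(P[...,2]<.1); q=P[m]; print('grip',len(q),q.mean(0).round(4),q.min(0).round(3),q.max(0).round(3))
    m=(P[...,2]>.318)&(P[...,2]<.336)&(P[...,0]>.5)
    k,lab,st,c=cv2.connectedComponentsWithStats(m.astype(np.uint8))
    for i in range(1,k):
        if st[i,4]>20:
            q=P[lab==i]; print('post',c[i].round(),st[i,4],q.mean(0).round(4),(q.min(0)+q.max(0)).round(4)/2)
E
```

```text
a 380 163 [0.7351 0.0281 0.329 ]
a 412 228 [ 0.712  -0.2062  0.3289]
a 300 274 [ 0.4722 -0.0628  0.0837]
a 357 242 [ 0.6645 -0.0118  0.0811]
a 364 260 [ 0.6582 -0.0789  0.0793]
a 371 278 [ 0.6522 -0.1448  0.0811]
a 384 235 [ 0.7245 -0.0586  0.1389]
a 278 252 [0.4408 0.0432 0.0691]
a 322 322 [ 0.4794 -0.2216  0.069 ]
a 333 212 [0.6443 0.135  0.07  ]
grip 82 [ 0.4719 -0.0616  0.0803] [ 0.455 -0.07   0.07 ] [ 0.489 -0.05   0.089]
post [574.  55.] 896 [1.5362 0.2986 0.327 ] [1.53865 0.34375 0.327  ]
post [380. 163.] 145 [0.7357 0.03   0.3284] [0.7369 0.0328 0.3263]
post [412. 227.] 189 [ 0.7123 -0.2016  0.3281] [ 0.713   -0.1991   0.32575]
b 376 178 [0.7319 0.0261 0.3268]
b 385 238 [ 0.7055 -0.2075  0.3282]
b 289 275 [ 0.4689 -0.066   0.0771]
b 350 257 [ 0.6559 -0.0236  0.0804]
b 353 272 [ 0.6536 -0.0826  0.0774]
b 356 287 [ 0.6527 -0.1416  0.0775]
b 370 250 [0.7266 0.0212 0.0522]
b 339 226 [0.6471 0.1265 0.0663]
grip 61 [ 0.4677 -0.0642  0.0793] [ 0.452 -0.076  0.071] [ 0.484 -0.051  0.088]
post [580.  71.] 832 [1.5321 0.5054 0.3271] [1.5313 0.5923 0.327 ]
post [376. 178.] 116 [0.732  0.0285 0.3264] [0.7322  0.03295 0.326  ]
post [386. 237.] 151 [ 0.7093 -0.2031  0.3265] [ 0.7097 -0.2013  0.3256]
```

View pics/c.png

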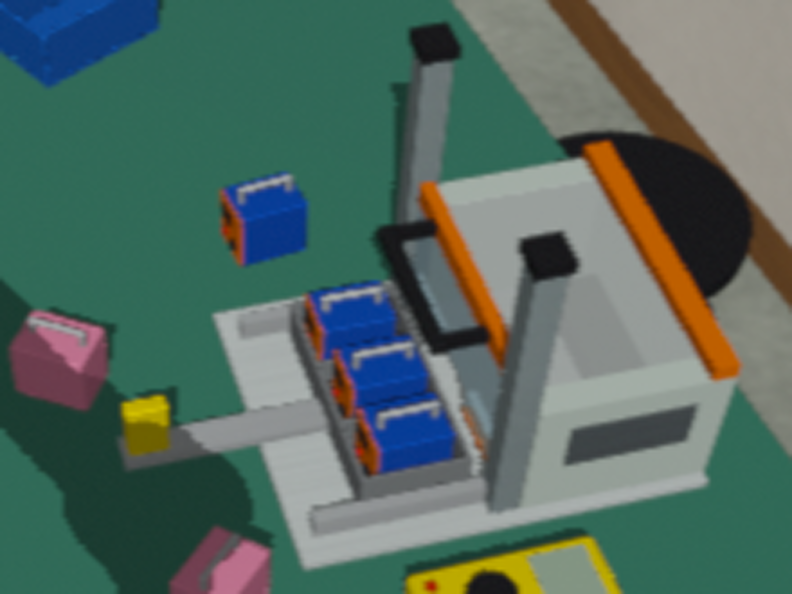

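Crop shows the bar handle from (385,232) to (438,345) (crop px), sash about shut, the grip at (145,425), and pink decoys ≥10 cm from the grip. Next: refine the chamber frame and handle height, and check IK for a 45° tilted grasp. A vertical one would hit the orange rail.

```bash
cat >> h.py <<'E'
O=np.array([.7222,-.0867,0]); yaw=-np.arctan2(.0235,.2315)
X=np.array([np.cos(yaw),np.sin(yaw),0]);Y=np.array([-X[1],X[0],0]);Z=np.array([0,0,1.])
C=np.stack([X,Y,Z],1)
def W(x,y,z): return O+C@np.array([x,y,z])
def tool(th,jaw,s=1):
    """th: tilt from straight down, tool leaning so z has +x'; jaw 'x' in tilt plane or 'y'."""
    z=np.sin(th)*X-np.cos(th)*Z
    y=s*(np.cos(th)*X+np.sin(th)*Z) if jaw=='x' else s*Y
    return np.stack([np.cross(y,z),y,z],1)
E
python3 - <<'E'
from h import *
for n in 'ab':
    s=load(n);P=(pts(s)-O)@C; im=s['image'].astype(int)
    m=(im.max(-1)<70)&(abs(P[...,0]+.045)<.02)&(abs(P[...,1])<.05)&(P[...,2]>.12)&(P[...,2]<.2)
    q=P[m];print('handle',n,len(q),np.median(q,0).round(4),np.percentile(q,[3,97],axis=0).round(4).tolist())
    m=(abs(P[...,2]-.03)<.005)&(P[...,0]>-.17)&(P[...,0]<-.02)&(abs(abs(P[...,1])-.115)<.03)
    for sg in(1,-1):
        q=P[m&(P[...,1]*sg>0)]
        if len(q): print('guide',n,sg,len(q),np.percentile(q,[3,97],axis=0).round(4).tolist())
    m=(im[...,1]>90)&(im[...,0]<60)&(abs(P[...,0]+.254)<.04)&(abs(P[...,1])<.04)&(P[...,2]>.075)
    q=P[m];print('grip top',len(q),q.mean(0).round(4),np.percentile(q,[3,97],axis=0).round(4).tolist())
def chk(p,R): 
    j=r.solve_ik(p,R);return None if j is None else np.round(j,2)
for d in(40,45,50,60):
  th=np.radians(d)
  for s in(1,-1):
    R=tool(th,'x',s)
    for z in(.15,.3): print(d,s,z,chk(W(-.045,0,z)+.019*R[:,2],R), chk(W(-.045,0,z)-.09*R[:,2],R))
for d in(0,15,25):
  for s in(1,-1):
    R=tool(np.radians(d),'y',s); print('grip',d,s,[chk(W(x,0,.056)+.019*R[:,2],R) for x in(-.254,-.12)])
E
```

```text
handle a 163 [-0.0441  0.0005  0.1753] [[-0.0497, -0.0479, 0.1675], [-0.0364, 0.0459, 0.1803]]
guide a 1 69 [[-0.1449, 0.0945, 0.0252], [-0.1063, 0.1207, 0.0342]]
guide a -1 252 [[-0.1429, -0.1126, 0.0258], [-0.0244, -0.0936, 0.0347]]
grip top 72 [-0.2514  0.0003  0.0813] [[-0.2665, -0.0072, 0.0757], [-0.2365, 0.0102, 0.0868]]
handle b 124 [-0.0463  0.0003  0.1737] [[-0.0525, -0.0469, 0.1692], [-0.0396, 0.0484, 0.1786]]
guide b 1 51 [[-0.15, 0.0993, 0.026], [-0.104, 0.1193, 0.0341]]
guide b -1 246 [[-0.146, -0.116, 0.0253], [-0.0242, -0.0941, 0.0339]]
grip top 5 [-0.2655  0.0067  0.0815] [[-0.2708, 0.0028, 0.079], [-0.2601, 0.0099, 0.0832]]
40 1 0.15 [ 0.48  0.47 -0.48  2.13  2.15  0.23 -2.07] [ 0.86  0.25 -0.87  2.23  1.42  0.21 -1.37]
40 1 0.3 [ 0.78  0.25 -0.8   2.02  0.74  0.31 -0.68] [ 1.5  -0.12 -1.32  2.06 -0.34  0.43  0.3 ]
40 -1 0.15 [ 0.78  0.59 -0.86  2.12  1.94  0.41  1.4 ] [ 1.18  0.45 -1.29  2.23  1.55  0.44  1.75]
40 -1 0.3 [-0.73  0.25  0.93  2.07 -0.77  0.29 -2.47] None
45 1 0.15 [ 1.07  0.96 -1.3   2.17  2.11  0.82 -1.61] [ 1.19  0.46 -1.28  2.31  1.94  0.45 -1.77]

[... 880 characters left out ...]
 0.52 -1.29  2.26  2.38  0.58  1.04] None
grip 0 1 [array([ 0.77,  0.64, -0.86,  2.11,  0.74,  0.73,  0.89]), array([ 0.74,  0.88, -0.95,  1.77,  0.86,  0.97,  0.9 ])]
grip 0 -1 [array([ 0.51,  0.52, -0.52,  2.11,  0.45,  0.61, -2.  ]), array([ 0.42,  0.69, -0.46,  1.78,  0.41,  0.77, -1.92])]
grip 15 1 [array([ 0.49,  0.43, -0.48,  2.32,  0.89,  0.26,  0.7 ]), array([ 0.74,  0.72, -0.84,  2.  ,  1.08,  0.59,  0.66])]
grip 15 -1 [array([ 0.32,  0.4 , -0.28,  2.32,  0.63,  0.2 , -2.2 ]), array([ 0.29,  0.56, -0.26,  2.01,  0.43,  0.35, -1.98])]
grip 25 1 [None, array([ 0.63,  0.63, -0.66,  2.14,  1.52,  0.35,  0.19])]
grip 25 -1 [None, array([-0.88,  1.19,  1.35,  2.18,  4.45,  1.03, -0.24])]
```

Handle bar centre is about z = 0.172 (sash ~24 mm open). Frame checks agree to a few mm (guides at ±104, grip at −0.253). Moving to the pre-grasp pose.

```bash
python3 - <<'E'
from h import *
R=tool(np.radians(45),'x',1)
g=W(-.045,0,.174)
for p in (W(-.17,0,.36), g-.075*R[:,2]):
    try: r.move_pose(p,R); print('ok',r.read_time(),r.read_joints().round(2) if hasattr(r.read_joints(),'round') else r.read_joints())
    except r.MotionError as e: print('ERR',e)
print(r.read_tcp_pos(),r.read_ft_force())
snap('wrist','w1');snap('side','s1')
A=cv2.imread('pics/w1.png');B=cv2.imread('pics/s1.png')[130:330,220:480]
cv2.imwrite('pics/ws1.png',np.hstack([cv2.resize(A,(400,300)),cv2.resize(B,(390,300))]))
E
```

```text
ok 2.3 [ 0.87 -0.25 -0.68  2.27 -0.61  0.33  0.55]
ok 4.4167 [ 1.19  0.44 -1.28  2.28  1.86  0.43 -1.69]
[ 0.62457217 -0.07708741  0.22692574] [ 0.62498543  0.66197992 -0.2500006 ]
```

View pics/ws1.png

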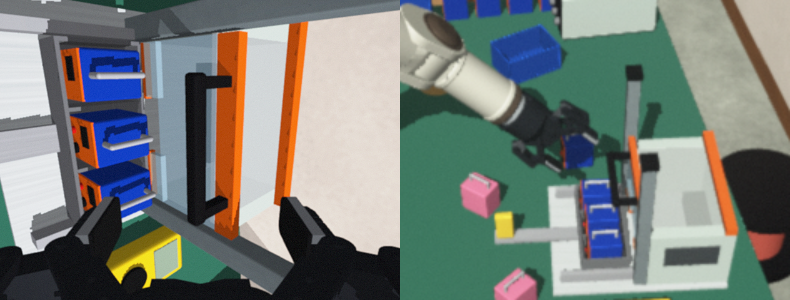

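The wrist view (left) shows the black bar at about (195,150) in the half-size panel, between the open fingers, with the rail behind it and the chargers standing. Refining the bar position from wrist depth, then grasping.

```bash
python3 - <<'E'
from h import *
s=load('w1');P=(pts(s)-O)@C; im=s['image'].astype(int)
m=(im.max(-1)<60)&(s['depth']>0);m[:,:285]=0;m[:,345:]=0;m[:110]=0;m[365:]=0
q=P[m];print(len(q),np.median(q,0).round(4),np.percentile(q,[2,10,50,90,98],axis=0).round(4).tolist())
v=P[(220<np.arange(480))&(np.arange(480)<260)][:, 296:340:4]
print(np.median(v,0).round(4).tolist())
w=im[240,296:340:4].max(-1);print(w)
# rail & grip & posts
o=(im[...,2]>180)&(im[...,0]<60)&(abs(P[...,0])<.03)&(P[...,2]>.14);q=P[o];print('rail',np.percentile(q,[3,97],axis=0).round(4).tolist())
E
```

```text
8146 [-0.0493  0.0104  0.1721] [[-0.0521, -0.0609, 0.1623], [-0.0517, -0.0522, 0.1644], [-0.0493, 0.0104, 0.1721], [-0.0387, 0.0612, 0.1734], [-0.0258, 0.0677, 0.1738]]
[[-0.0033, -0.0151, 0.1062], [-0.0514, 0.0075, 0.1634], [-0.0515, 0.0076, 0.1667], [-0.0513, 0.0077, 0.1696], [-0.0507, 0.0084, 0.172], [-0.0488, 0.0084, 0.173], [-0.0459, 0.0079, 0.1731], [-0.0428, 0.0069, 0.1731], [-0.0394, 0.0064, 0.1727], [-0.0035, -0.008, 0.1418], [-0.0034, -0.0071, 0.1451]]
[165  20  21  19  28  21  26  19  30 135 131]
rail [[-0.0063, -0.0754, 0.1566], [0.005, 0.0993, 0.1787]]
```

```bash
python3 - <<'E'
from h import *
R=tool(np.radians(45),'x',1)
g=W(-.0445,.002,.1662)
try:
    print(r.servo_line(g-.04*R[:,2],v=.1,threshold=10))
    print(r.servo_line(g+.014*R[:,2],v=.06,threshold=10), r.read_tcp_pos()-(g+.014*R[:,2]),r.read_ft_force())
    r.close_gripper(60); print('open',r.read_opening(),r.read_ft_force(),r.read_time())
except r.MotionError as e: print('ERR',e)
snap('wrist','w2');snap('side','s2')
A=cv2.imread('pics/w2.png');B=cv2.imread('pics/s2.png')[130:330,220:480]
cv2.imwrite('pics/ws2.png',np.hstack([cv2.resize(A,(400,300)),cv2.resize(B,(390,300))]))
E
```

```text
False
False [-7.34967244e-05  1.95503471e-04  1.81050808e-04] [0.14802201 0.02533209 0.03358146]
open 0.19018658010241968 [ 0.06535123 -1.17014272  3.90363007] 6.7833
```

View pics/ws2.png

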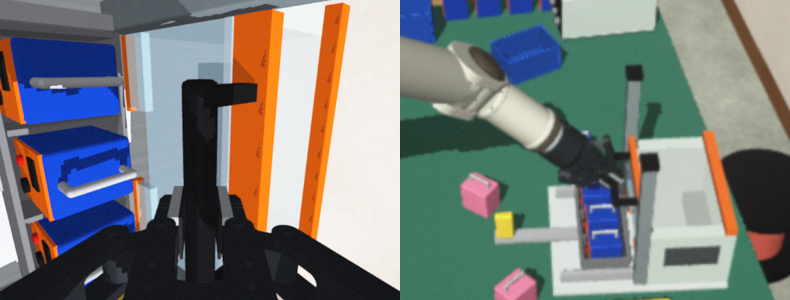

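The bar is held between the pads (opening 0.19, about 16 mm) and the chargers are standing. Lifting.

```bash
python3 - <<'E'
from h import *
R=tool(np.radians(45),'x',1)
p0=np.array(r.read_tcp_pos())
def go(dz,**k):
    try: print(dz,r.servo_line(p0+[0,0,dz],**k),(np.array(r.read_tcp_pos())-p0).round(4),np.round(r.read_ft_force(),1),r.read_opening(),r.read_time()); return 1
    except r.MotionError as e: print('ERR',e)
if go(.05,v=.06,threshold=45) and go(.122,v=.06,threshold=45): go(.140,v=.03,threshold=25)
snap('wrist','w3');snap('side','s3')
A=cv2.imread('pics/w3.png');B=cv2.imread('pics/s3.png')[130:330,220:480]
cv2.imwrite('pics/ws3.png',np.hstack([cv2.resize(A,(400,300)),cv2.resize(B,(390,300))]))
s=load('s3');P=(pts(s)-O)@C
o=(s['image'][...,2]>160)&(s['image'][...,0]<70)&(abs(P[...,0])<.03)&(P[...,2]>.14)&(abs(P[...,1])<.1);print(np.percentile(P[o],[3,50,97],axis=0).round(3).tolist(),o.sum())
E
```

```text
0.05 False [-0.0001  0.      0.0493] [ 8.4  0.5 -4.7] 0.18626095741183624 7.8833
0.122 False [-0.0002  0.      0.1211] [11.2 -0.5 -7.9] 0.1877587322189846 9.2333
0.14 True [-0.0003  0.      0.1317] [ 14.3   0.3 -10.1] 0.1840736493253545 9.6833
[[-0.007, -0.074, 0.305], [-0.001, 0.005, 0.31], [0.004, 0.093, 0.314]] 220
```

View pics/ws3.png

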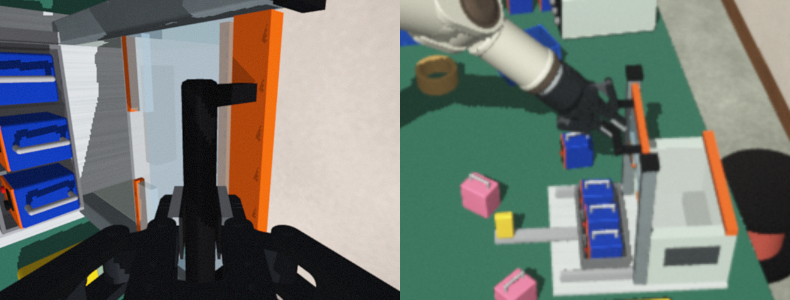

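Sash hit its upper stop at +131.7 mm, against 132 expected (rail top at 0.314), so it is fully up. Release, retreat, go above the yellow grip.

```bash
python3 - <<'E'
from h import *
r.gripper_open(); p=np.array(r.read_tcp_pos());R0=np.array(r.read_orientation())
for d in(.09,.07,.05):
    try: r.servo_line(p-d*R0[:,2],v=.12); print('retreat',d);break
    except r.MotionError as e: print(e)
snap('side','s4');s=load('s4');P=(pts(s)-O)@C
o=(s['image'][...,2]>160)&(s['image'][...,0]<70)&(abs(P[...,0])<.03)&(P[...,2]>.14)&(abs(P[...,1])<.1);print('rail top',np.percentile(P[o],97,axis=0).round(3))
th=np.radians(10); tgt=W(-.2525,0,.056); best=None
j0=np.array(r.read_joints());print('j',j0.round(2))
for sg in(1,-1):
    R=tool(th,'y',sg); j=[r.solve_ik(tgt+a*R[:,2],R) for a in(-.08,.019)]
    print(sg,[None if q is None else np.round(q,2) for q in j])
    if j[0] is not None:
        c=abs(np.array(j[0])-j0).max()
        if best is None or c<best[0]: best=(c,sg)
sg=best[1];R=tool(th,'y',sg);np.save('sg.npy',sg)
r.move_pose(tgt-.08*R[:,2],R); print(sg,r.read_time(),r.read_tcp_pos())
s=snap('wrist','w4');P=(pts(s)-O)@C;im=s['image'].astype(int)
m=(im[...,1]>90)&(im[...,0]<60)&(im[...,2]>120)&(abs(P[...,0]+.254)<.05)&(abs(P[...,1])<.05)&(P[...,2]>.07)
q=P[m];print('grip',len(q),np.percentile(q,[3,50,97],axis=0).round(4).tolist())
E
```

```text
the arm cannot follow that straight line within its joint ranges
retreat 0.07
rail top [0.005 0.092 0.313]
j [ 1.51  0.18 -1.53  2.13  0.8   0.29 -0.74]
1 [array([ 1.16,  0.48, -1.28,  2.22,  0.76,  0.74,  0.86]), array([ 1.08,  0.9 , -1.29,  2.23,  1.32,  0.9 ,  0.45])]
-1 [array([ 0.81,  0.26, -0.82,  2.23,  0.38,  0.59, -1.95]), array([ 0.86,  0.61, -0.93,  2.24,  1.04,  0.57, -2.52])]
-1 12.9833 [ 0.45801797 -0.05944825  0.1350203 ]
grip 2023 [[-0.2687, -0.0058, 0.0782], [-0.2531, 0.001, 0.0799], [-0.2379, 0.0083, 0.0813]]
```

View pics/w4.png

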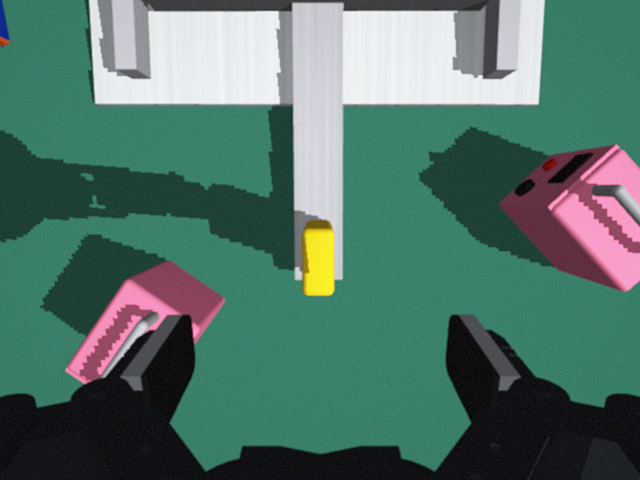

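The wrist view shows the grip at (318,258), the tongue straight, and the left pink decoy close to the left finger. Measuring that clearance.

```bash
python3 - <<'E'
from h import *
for n in('w4','a','b'):
    s=load(n);P=(pts(s)-O)@C;hsv=cv2.cvtColor(s['image'],cv2.COLOR_BGR2HSV)
    m=(hsv[...,0]>155)&(hsv[...,0]<178)&(hsv[...,1]>70)&(s['depth']>0)&(P[...,2]>.01)&(P[...,2]<.1)&(P[...,0]<-.1)
    for sg in(1,-1):
        q=P[m&(P[...,1]*sg>0)&(abs(P[...,1])<.25)]
        if len(q)<20: continue
        print(n,sg,len(q),np.percentile(q,[1,99],axis=0).round(3).tolist())
        for lo in(-.30,-.28,-.26,-.24,-.22):
            k=q[(q[:,0]>lo-.01)&(q[:,0]<lo+.01)]
            if len(k): print('   x',lo,'min|y|',abs(k[:,1]).min().round(3))
E
```

```text
w4 1 7003 [[-0.32, 0.065, 0.012], [-0.266, 0.134, 0.081]]
   x -0.3 min|y| 0.065
   x -0.28 min|y| 0.066
   x -0.26 min|y| 0.094
w4 -1 12454 [[-0.269, -0.165, 0.012], [-0.197, -0.119, 0.067]]
   x -0.28 min|y| 0.158
   x -0.26 min|y| 0.138
   x -0.24 min|y| 0.119
   x -0.22 min|y| 0.117
a 1 529 [[-0.338, 0.066, 0.012], [-0.121, 0.202, 0.073]]
   x -0.3 min|y| 0.064
   x -0.28 min|y| 0.064
   x -0.26 min|y| 0.093
a -1 604 [[-0.267, -0.192, 0.011], [-0.196, -0.123, 0.073]]
   x -0.26 min|y| 0.144
   x -0.24 min|y| 0.126
   x -0.22 min|y| 0.117
b 1 478 [[-0.342, 0.061, 0.012], [-0.236, 0.133, 0.072]]
   x -0.3 min|y| 0.06
   x -0.28 min|y| 0.068
   x -0.26 min|y| 0.095
b -1 586 [[-0.271, -0.195, 0.011], [-0.198, -0.127, 0.071]]
   x -0.28 min|y| 0.159
   x -0.26 min|y| 0.144
   x -0.24 min|y| 0.126
   x -0.22 min|y| 0.119
```

```bash
python3 - <<'E'
from h import *
R=tool(np.radians(10),'y',int(np.load('sg.npy'))); t=.019*R[:,2]
try:
    r.servo_line(W(-.247,-.018,.056)-.07*R[:,2],v=.1)
    print(r.servo_line(W(-.247,-.018,.056)+t,v=.08,threshold=8),r.read_tcp_pos(),np.round(r.read_ft_force(),1))
    print(r.servo_line(W(-.249,.001,.056)+t,v=.06,threshold=8))
    r.close_gripper(60);print('open',r.read_opening(),np.round(r.read_ft_force(),1),r.read_time())
    p0=np.array(r.read_tcp_pos())
    for d,v,th in((.04,.05,40),(.112,.06,40),(.137,.025,14)):
        print(d,r.servo_line(p0+d*X,v=v,threshold=th),((np.array(r.read_tcp_pos())-p0)@C).round(4),np.round(C.T@r.read_ft_force(),1),r.read_time())
except r.MotionError as e: print('ERR',e)
print(r.read_opening())
snap('wrist','w5');snap('side','s5')
A=cv2.imread('pics/w5.png');B=cv2.imread('pics/s5.png')[130:330,220:480]
cv2.imwrite('pics/ws5.png',np.hstack([cv2.resize(A,(400,300)),cv2.resize(B,(390,300))]))
E
```

```text
False [ 0.47823268 -0.07999176  0.03769986] [ 0.5 -0.4  0.1]
False
open 0.18242601746534207 [-1.5 -0.1  2.1] 15.7667
0.04 False [ 0.0362 -0.0003 -0.0011] [-11.2   0.1   8.8] 16.7167
0.112 False [ 0.1081 -0.0002 -0.0011] [-12.   -0.8   9.4] 18.0667
0.137 True [ 1.289e-01 -1.000e-04 -1.600e-03] [-3.4 -0.5  6.7] 18.95
0.17670288273130633
```

View pics/ws5.png

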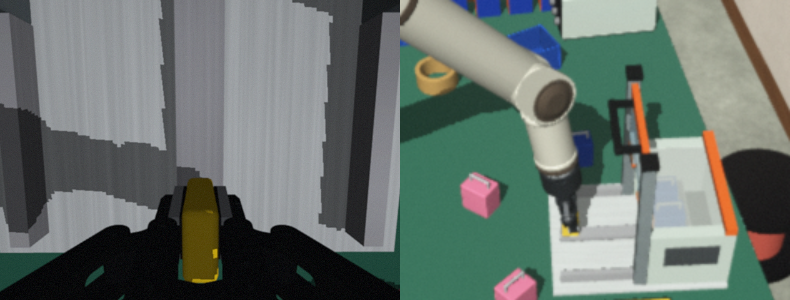

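The crate has slid in between the guides and stopped at +128.9 mm (128.3 expected). A second, firmer push will confirm it is home, then release and look.

```bash
python3 - <<'E'
from h import *
p0=np.array(r.read_tcp_pos())
print(r.servo_line(p0+.007*X,v=.02,threshold=28),((np.array(r.read_tcp_pos())-p0)@C).round(4),np.round(C.T@r.read_ft_force(),1))
r.hold(.2);print(((np.array(r.read_tcp_pos())-p0)@C).round(4),np.round(C.T@r.read_ft_force(),1))
r.gripper_open(); print(np.round(r.read_ft_force(),1)); p=np.array(r.read_tcp_pos());R=np.array(r.read_orientation())
r.servo_line(p-.08*R[:,2],v=.12)
s=snap('wrist','w6');P=(pts(s)-O)@C;im=s['image'].astype(int)
m=(im[...,1]>90)&(im[...,0]<60)&(im[...,2]>120)&(abs(P[...,0]+.125)<.05)&(abs(P[...,1])<.05)&(P[...,2]>.07)
q=P[m];print('grip',len(q),np.percentile(q,[3,50,97],axis=0).round(4).tolist(),r.read_time())
# where next: push handle
for th in(0,10,20,30):
  for jaw in 'xy':
    for sg in(1,-1):
      R=tool(np.radians(th),jaw,sg); js=[r.solve_ik(W(-.045,0,z),R) for z in(.33,.308,.155)]
      print(th,jaw,sg,[None if j is None else np.round(j,2).tolist() for j in js][:3])
E
```

```text
False [-0.0005 -0.0001 -0.002 ] [-22.3  -1.3  17.4]
[-0.0005 -0.0001 -0.002 ] [-22.1   0.7  16.8]
[-0.6 -0.9 -0.9]
grip 1159 [[-0.1397, -0.0066, 0.0782], [-0.1314, 0.0002, 0.08], [-0.1237, 0.0066, 0.0812]] 21.3333
0 x 1 [[0.74, 0.71, -1.15, 1.32, 0.64, 1.5, -0.45], [0.74, 0.72, -1.14, 1.35, 0.65, 1.46, -0.46], [0.72, 0.85, -1.05, 1.51, 0.76, 1.23, -0.54]]
0 x -1 [[-0.65, 0.87, 1.42, 1.38, -0.85, 1.58, -2.56], [-0.65, 0.89, 1.42, 1.41, -0.88, 1.56, -2.54], [-0.59, 0.9, 1.13, 1.56, -0.85, 1.23, -2.56]]
0 y 1 [[0.82, 0.89, -1.46, 1.32, 0.89, 1.64, 0.98], [0.82, 0.91, -1.45, 1.35, 0.9, 1.61, 0.97], [0.82, 1.04, -1.33, 1.51, 1.01, 1.4, 0.89]]
0 y -1 [[0.58, 0.57, -0.79, 1.33, 0.4, 1.4, -1.87], [0.57, 0.58, -0.77, 1.36, 0.4, 1.36, -1.87], [0.54, 0.7, -0.69, 1.52, 0.48, 1.1, -1.93]]
10 x 1 [[0.85, 0.59, -1.17, 1.5, 0.63, 1.25, -0.46], [0.85, 0.61, -1.16, 1.53, 0.65, 1.22, -0.48], [0.78, 0.75, -1.03, 1.69, 0.81, 0.98, -0.61]]
10 x -1 [[-0.77, 0.75, 1.43, 1.56, -0.84, 1.34, -2.54], [-0.76, 0.72, 1.36, 1.59, -0.81, 1.27, -2.56], [-0.66, 0.8, 1.13, 1.74, -0.92, 1.0, -2.47]]
10 y 1 [[0.94, 0.79,
[... 714 characters left out ...]
4, -0.84, 1.68, 0.38, 0.91, -1.88], [0.73, 0.36, -0.82, 1.71, 0.4, 0.86, -1.9], [0.59, 0.51, -0.66, 1.86, 0.6, 0.58, -2.08]]
30 x 1 [[1.03, 0.34, -1.15, 1.84, 0.58, 0.7, -0.48], [1.0, 0.36, -1.12, 1.87, 0.64, 0.66, -0.53], [0.75, 0.52, -0.84, 2.01, 1.11, 0.43, -0.97]]
30 x -1 [[-1.0, 0.42, 1.38, 1.89, -0.76, 0.74, -2.53], [-0.98, 0.47, 1.37, 1.92, -0.86, 0.73, -2.45], [-0.3, 0.41, 0.46, 2.04, -0.7, 0.25, -2.53]]
30 y 1 [[1.15, 0.48, -1.38, 1.84, 0.83, 0.8, 0.91], [1.13, 0.5, -1.35, 1.86, 0.88, 0.77, 0.87], [0.87, 0.6, -1.01, 2.0, 1.25, 0.53, 0.52]]
30 y -1 [[0.81, 0.24, -0.85, 1.84, 0.37, 0.64, -1.89], [0.79, 0.26, -0.83, 1.87, 0.41, 0.6, -1.93], [0.49, 0.43, -0.49, 2.02, 0.78, 0.29, -2.29]]
```

Crate: rear edge of grip moved 129.0 mm, no further motion under 22 N, so it is home. Now over the handle with closed fingers to push the sash down from the top of the bar.

```bash
python3 - <<'E'
from h import *
R=tool(np.radians(10),'y',-1)
try:
    r.servo_line(W(-.17,0,.22),v=.15)
    r.servo_line(W(-.17,0,.36),v=.15)
    r.close_gripper(20)
    r.servo_line(W(-.0455,.002,.335),rotation=R,v=.12)
    f0=np.array(r.read_ft_force())
    print(r.servo_line(W(-.0455,.002,.298),v=.03,threshold=2.5),((np.array(r.read_tcp_pos())-O)@C).round(4),np.round(C.T@r.read_ft_force(),1),r.read_time())
except r.MotionError as e: print('ERR',e)
snap('scene','a7');snap('side','s7')
A=cv2.imread('pics/a7.png')[130:330,260:500];B=cv2.imread('pics/s7.png')[130:330,220:480]
cv2.imwrite('pics/ws7.png',np.hstack([cv2.resize(A,(400,330)),cv2.resize(B,(400,330))]))
E
```

```text
True [-0.0457  0.002   0.3043] [0.4 0.4 1.2] 26.2333
```

View pics/ws7.png

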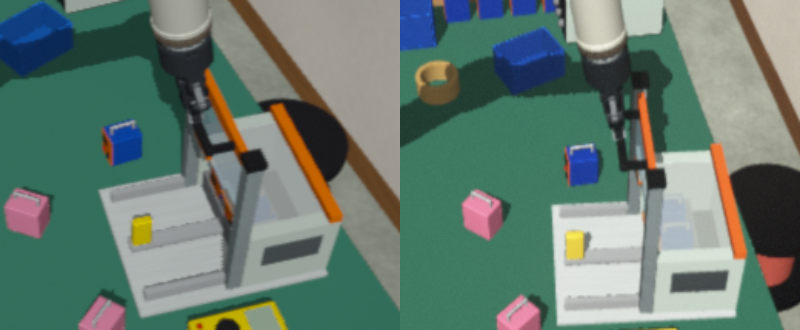

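Fingertips touch the bar's top at z = 0.304 (expected 0.305). The crate is inside with the grip at the runway. Lowering.

```bash
python3 - <<'E'
from h import *
try:
  for z,v,th in((.24,.035,20),(.17,.04,20),(.145,.015,14)):
    print(z,r.servo_line(W(-.0455,.002,z),v=v,threshold=th),((np.array(r.read_tcp_pos())-O)@C).round(4),np.round(C.T@r.read_ft_force(),1),r.read_time())
except r.MotionError as e: print('ERR',e)
E
```

```text
0.24 False [-0.0457  0.002   0.2399] [-1.9 -0.7  2.4] 28.3167
0.17 False [-0.0449  0.002   0.1702] [-0.3  0.   1.4] 30.2167
0.145 True [-0.0449  0.0021  0.1558] [-2.8  0.2  7.6] 31.2417
```

Stopped at 0.1558, where fully shut should read 0.1543–0.155. I'll press again, somewhat harder, to be sure.

```bash
python3 - <<'E'
from h import *
def st(): return ((np.array(r.read_tcp_pos())-O)@C).round(4),np.round(C.T@r.read_ft_force(),1)
print(st()); print(r.servo_line(W(-.0455,.002,.146),v=.012,threshold=22),*st()); r.hold(.3); print(*st())
p=np.array(r.read_tcp_pos()); r.servo_line(p+[0,0,.06],v=.1); r.servo_line(W(-.20,.0,.30),v=.2)
for n,c in(('a8','scene'),('s8','side'),('w8','wrist')): snap(c,n)
for n in('a8','s8'):
    s=load(n);P=(pts(s)-O)@C;im=s['image'].astype(int)
    m=(im.max(-1)<70)&(abs(P[...,0]+.045)<.02)&(abs(P[...,1])<.05)&(P[...,2]>.12)&(P[...,2]<.2)
    q=P[m];print('handle',n,len(q),np.median(q,0).round(4),np.percentile(q,[3,97],axis=0).round(4).tolist())
A=cv2.imread('pics/a8.png')[150:330,280:500];B=cv2.imread('pics/w8.png')
cv2.imwrite('pics/ws8.png',np.hstack([cv2.resize(A,(400,330),interpolation=cv2.INTER_CUBIC),cv2.resize(B,(400,330))]));print(r.read_time())
E
```

```text
(array([-0.0449,  0.0021,  0.1558]), array([-2.8,  0.2,  7.6]))
True [-0.0448  0.0021  0.1558] [-3.  -1.7  7.3]
[-0.0448  0.0021  0.1558] [-3.1 -0.7  7. ]
handle a8 158 [-0.0437  0.0004  0.1565] [[-0.0497, -0.0476, 0.1511], [-0.0362, 0.0491, 0.1612]]
handle s8 116 [-0.0461  0.0014  0.1546] [[-0.0518, -0.0483, 0.1493], [-0.0401, 0.0484, 0.1589]]
33.8917
```

View pics/ws8.png

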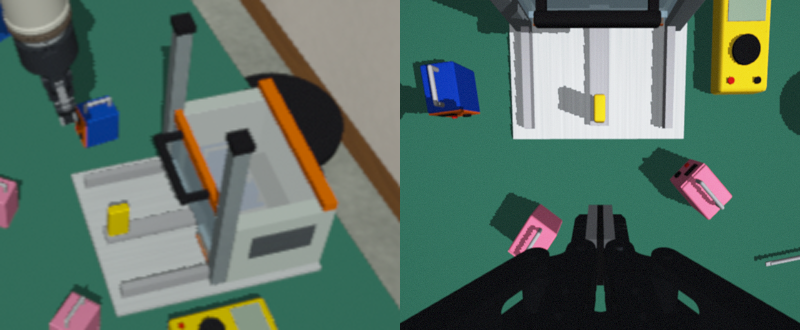

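The sash is down. The camera handle drop is 18.8–19.1 mm against 18.3 mm of initial opening. The stop at 0.1558 matches the bar top at 0.155 plus about 1 mm from the 10° fingertip tilt, and it is hard under 20 N. One last look at the chargers through the clear parts.

```bash
python3 - <<'E'
from h import *
A=cv2.imread('pics/a8.png')[200:310,360:475];B=cv2.imread('pics/s8.png')[210:330,355:455]
f=lambda i:cv2.convertScaleAbs(cv2.resize(i,(400,440),interpolation=cv2.INTER_CUBIC),alpha=1.2)
cv2.imwrite('pics/c9.png',np.hstack([f(A),f(B)]))
E
```

```text
(no output)
```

View pics/c9.png

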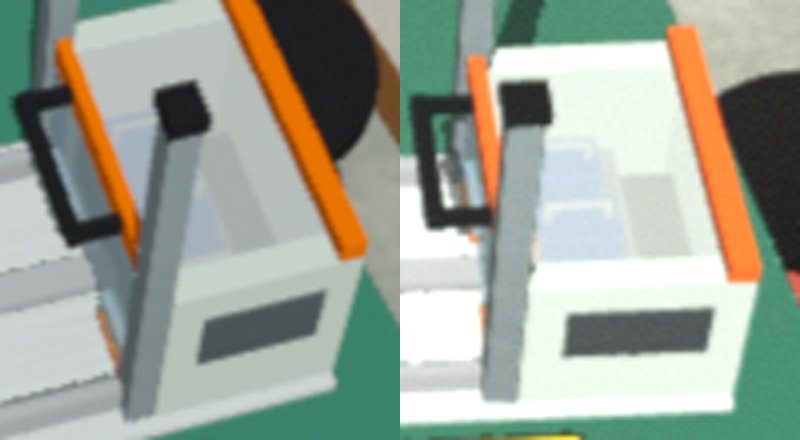

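Through the roof, two chargers stand upright with their wire handles up (right panel, (575,165) and (580,225)). The third is behind the near wall, with its orange front showing through the sash at (105,335) in the left panel. Handing in.

```bash
python3 -c "
from h import *
print(r.read_tcp_pos(),r.read_ft_force(),r.read_time()); r.sign_off()"
```

```text
[ 0.52351828 -0.06630861  0.2993663 ] [ 0.6202408  -0.54853892  0.25416157] 33.8917
the job is handed in; nothing more can be done
```

The crate is in the chamber with the sash shut, and I handed the job in at 33.9 s with the gripper clear of everything.

- **Sash up:** I gripped the bar at a 45° tilt and lifted it 131.7 mm to its upper stop. The sash started about 18 mm open, so 132 mm was expected.
- **Crate in:** I slid it in by the yellow grip until it stopped at 128.9 mm, against about 128.3 mm expected. It did not move further under a 22 N push, and the camera showed the grip had moved 129.0 mm.
- **Sash down:** I pushed the bar down from above with closed fingers until it met a hard stop. The tool then read 0.1558 m, about 1 mm above the nominal 0.155 m, which the 10° fingertip tilt explains. Pressing again did not move it. The cameras put the handle 18.8–19.1 mm lower than at the start, which fits fully shut.
- **Chargers:** Two are clearly standing when seen through the roof. The third is mostly hidden by the chamber wall; I could see only an orange front through the sash, so its stance is not fully confirmed.
- **Other things on the bench:** The pink look-alikes, the spare charger and the meter looked undisturbed. I did not measure any of the bystanders again, and no unexpected contact forces appeared.

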